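Set out a suitcase lock kit on the sloped dowel rest

TASK

Take the aluminium lock housing and the two brass key blanks out of the compartments of the grey bin and lay them side by side on the sloped birch dowel rest, each lying straight uphill across the two support dowels, just above or against the stop dowel at the low edge: the housing in line with the blue tag, its lock face up, and one key blank in line with each yellow tag, its broad bow at the uphill end. Leave the copper latch in its compartment and do not disturb the blue wheel, the green oil bottle or the red tin.

Things in the scene. Friction and masses are not known exactly. Their poses are not given: they have to be found in the camera images.
- rest: fixed wooden stand: base 175 (x -62 to +113) x 260 (y) x 12, end cheeks at y=+-119 (16 thick, top 131 above bench), three level birch dowels along y, 12 diameter, free length 222: stop, lower and upper support. Origin: middle of the base's underside in y. +x is uphill. Bays at y=-60, 0, +60; the tags tell which is which
- rest_plane (a point): point on the rest's middle line (rest x=0, y=0, z=110 mm) in the sloped plane that touches the tops of both support dowels; axes as the rest's. The plane rises 20 degrees towards +x. Along the plane from this point, the lower support dowel touches it 22.5 mm downhill, the upper one 26.5 mm uphill
- rest_stop (a point): middle of the stop dowel's uphill face, 37.5 mm downhill of rest_plane along the sloped plane, 15 mm downhill of the lower support dowel. The stop dowel's axis lies in the plane 6 mm farther downhill, so it stands 6 mm above the plane
- tag_blue: blue square tag, 36 x 36 x 8, fixed on the rear of the rest's base at x=+88 mm in the rest's frame; axes parallel to the rest's; origin at centre of its underside. Its y marks the middle of the housing's bay
- tag_yellow1: yellow tag, like the blue one; its y marks the middle of a key's bay
- tag_yellow2: yellow tag, like the blue one; its y marks the middle of the other key's bay
- bin: fixed open grey plastic bin, 225 (x) x 205 (y) x 25 high, walls and floor 5 thick, 2 x 2 compartments of 105 (x) x 95 (y) centred at x=+-55, y=+-50. Origin at the centre of its underside. The housing, the keys and the latch lie one in each, in any order
- housing: aluminium suitcase lock housing, block 72 (x) x 34 (y) x 22 high, lock face with round cylinder and dark window on top (raised less than 2). Origin: centre of the underside, z up out of the lock face. 150 g, may vary. Either end may point uphill
- key1: brass key blank, 76 long, 6 thick: shank 50 x 10 wide, square bow (head) 26 x 26 with a dark hole. Origin: underside, midway along the 76. +x points to the bow (bow x=+12 to +38, shank -38 to +12), z up; centre of mass at x=+9. 60 g, may vary. Starts flat in the bin, bow roughly towards the bin's +x
- key2: brass key blank, 76 long, 6 thick: shank 50 x 10 wide, square bow (head) 26 x 26 with a dark hole. Origin: underside, midway along the 76. +x points to the bow (bow x=+12 to +38, shank -38 to +12), z up; centre of mass at x=+9. 60 g, may vary. Starts flat in the bin, bow roughly towards the bin's -x
- latch: copper trunk latch, 60 x 32 x 15, lying in a compartment; origin at centre of underside; to be left alone
- wheel: blue luggage wheel lying flat, 72 diameter x 28 high; origin at centre of underside; to be left alone
- oil: green oil bottle standing upright, 54 diameter x 165 high, between bin and rest; origin at centre of underside; to be left alone
- tin: red round tin standing upright beyond the rest's outer end, 66 diameter x 100 high; origin at centre of underside; to be left alone
Not all that is in view belongs to the job. What is shaped like the key2 but pink or white is not meant.

How it is judged:
By the outcome, as a careful person would: the job done as asked, in the order asked, and still so for the second after the job is handed in, with the robot touching nothing.
It also fails if it takes over 72 s, if anything falls off the work surface, if the arm or the gripper's body presses on something with over 40 N, if the wrist force passes 120 N, or if a joint passes its speed limit or range.

ROBOT

A 6-joint arm with a two-finger parallel gripper is mounted at the origin on the work surface. World frame = base frame: x ahead of the robot, y to its left, z up, the work surface at z = 0. Lengths are in m, angles in rad, forces in N, time in s.
With the tool pointing down it reaches from about 0.375 to 0.9 m from the base axis. Payload 3.1 kg.
Tool frame: the origin (TCP) lies midway between the tips of the shut fingers; the grasp point (between the pads) lies 19 mm behind it; z points along the fingers, y is the line along which they close (so a half turn about z gives the same grasp; the last joint's range is limited). The gripper opens to 87 mm and grips with 3 to 60 N. Pads are 19 mm wide; open, the fingers measure 117 mm over their backs; the gripper's body (75 mm by 190 mm) begins 51 mm behind the grasp point.
Start: joints at [-1.393, 0.527, 1.433, -0, 1.181, -0.178], TCP at [0.218, -0.586, 0.223] pointing down, gripper open.
Joint ranges: [-3.08, 3.08], [-0.75, 2.2], [0.22, 2.44], [-1.43, 4.57], [0, 2.65], [-2.85, 2.85]. Speed limits (rad/s): [2.79, 2.79, 3.14, 3.14, 3.14, 3.14].

INTERFACE

Orientations are given as a unit quaternion [x, y, z, w].
In Python, from rig import robot gives the robot as it stands. The module is installed in compiled form; this text tells all that it offers.
- The arm moves only by the tool play_rows, never from a script. Its arguments are lists of equal length, an entry for each row: "gripper": the closure, from -1 (fully open) to 1 (shut); "delta_pos": the shift along the tool's x, y, z in cm, a list of three; "turn": the turn, a rotation vector about the tool's x, y, z in rad, a list of three. A call has 1 to 12 rows; each row is the pose to reach, as a shift and turn from the pose commanded when the call began, along the tool's axes at that moment; what a row does not reach only later rows make up. A row lasts 1/8 s, in which the tool goes at most 62.5 mm and 10.7 degrees, less where a joint would pass 70% of its speed; a pose out of reach is approached as far as the arm can. A call with a gripper value outside its range is refused whole. The fingers move at their own pace and stop on an object; "squeeze" is the grip in N (left out, the last holds). Time passes only in rows, so rows that repeat a pose let the fingers close. It gives the time, the measured TCP pose, the force, the opening and the grip force at its end, in the units of the state.
- robot.get_obs(): the state, without advancing time (a new reading comes with each control period).
- robot.camera(name): name is "side" or "top"; returns a dict with "color" (384x512x3 uint8, red, green, blue), "vfov" (degrees; the focal length in pixels is half the picture's height over the tangent of half this angle, whatever the lens; pixels are square), "cx", "cy" (the principal point, pixels), "R" (3x3) and "t" (3): a world point X has camera coordinates R X + t. Camera axes: x right, y down, z forward; pixel columns grow to the right and rows downward; lengths in m; the calibration is good to about 2 mm. A picture is of the moment at which its call begins. There is no depth.
- robot.hand_in(): hands the job in; it is judged then, once.
The state is a dict: "time": time; "q": joint angles; "joint_velocities": joint speeds; "joint_torque": joint torques, N m; "position": TCP position; "tool_rot": TCP orientation; "ft_force": force on the tool from outside, world axes, zero at the start; "moment": the same for the moment, N m; "grip_width": finger opening in m; "grip_force": force on a finger pad.
Only numpy, scipy, OpenCV 4.12 (cv2) and the standard library are available. Lean on these libraries where they do the work, as an engineer would, in place of code of your own. Each camera call takes 0.05 s, during which the arm holds its last target. There are 200 camera calls.

## Working session

There is one attempt and no reset: what is moved stays moved. The work goes in short steps, Python scripts to look and compute and a tool call to move; the robot and the scene stay as the last step left them, time stands still between calls to the robot, and variables do not carry over. Pictures are saved under pics/ and viewed, at most 10 in all, crops included, and the job is handed in when it is done.

Besides the shell and the picture viewer there is one more tool, called after "Call:" as name(argument=value, ...), one argument or row to a line, values as JSON. play_rows: Moves the arm, as the interface text tells. Its arguments: {"type":"object","properties":{"gripper":{"type":"array","items":{"type":"number"}},"delta_pos":{"type":"array","items":{"type":"array","items":{"type":"number"}}},"turn":{"type":"array","items":{"type":"array","items":{"type":"number"}}},"squeeze":{"type":"number"}},"required":["gripper","delta_pos","turn"]}

```bash
mkdir -p pics
python3 - <<'E'
from rig import robot
import cv2,numpy as np,pickle
d={}
for n in("top","side"):
    c=robot.camera(n);d[n]=c;cv2.imwrite(f"pics/{n}0.png",cv2.resize(c["color"][:,:,::-1],(768,576),interpolation=cv2.INTER_CUBIC))
    print(n,c["vfov"],c["cx"],c["cy"],np.round(c["R"],3).tolist(),np.round(c["t"],3),"pos",np.round(-c["R"].T@c["t"],3))
pickle.dump(d,open("c0.pkl","wb"))
print(robot.get_obs())
E
```

```text
top 43.670701096881345 265.82178381794506 189.60778830948826 [[0.026, -1.0, -0.008], [-0.993, -0.025, -0.112], [0.111, 0.011, -0.994]] [0.013 0.562 1.324] pos [0.41  0.012 1.378]
side 56.1222482227758 257.15937277035357 191.74023779884774 [[-0.997, -0.077, -0.014], [-0.041, 0.666, -0.745], [0.067, -0.742, -0.667]] [0.567 0.076 1.037] pos [0.499 0.763 0.756]
{'time': 0.1, 'q': array([-1.39347058e+00,  5.28364839e-01,  1.43377754e+00,  2.13228126e-05,
        1.18135115e+00, -1.78494595e-01]), 'joint_velocities': array([-0.00095025, -0.00146404, -0.00392402,  0.00262773,  0.00154248,
        0.00024297]), 'joint_torque': array([-1.65735300e-04, -4.40986705e+01, -1.77150160e+01,  6.35547610e-02,
        5.34051040e-02, -4.98426891e-05]), 'position': array([ 0.21764554, -0.5851918 ,  0.22167353]), 'tool_rot': array([ 9.84215959e-01,  1.76969047e-01,  1.04146803e-05, -9.50427816e-04]), 'ft_force': array([-0.1863111 , -0.30972324, -0.34362121]), 'moment': array([ 0.01023957,  0.0104076 , -0.05983376]), 'grip_force': 0.0, 'grip_width': 0.08700236778332435}
```

View pics/top0.png

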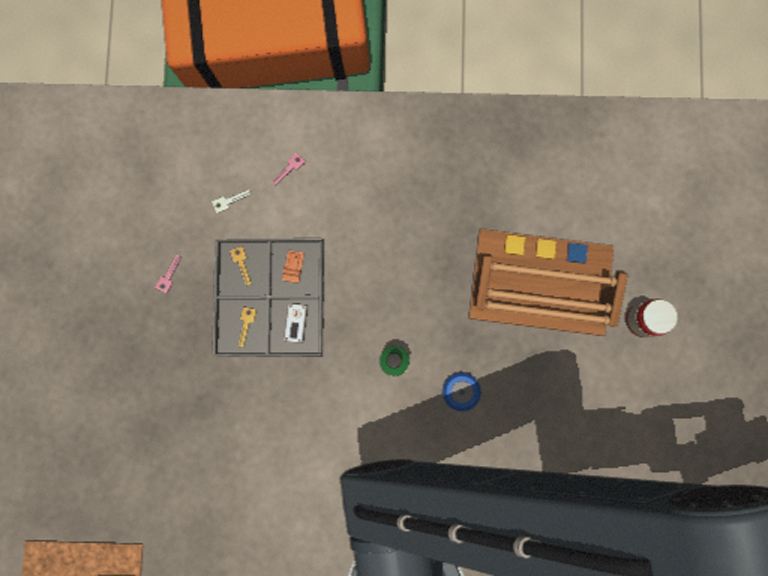

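View pics/side0.png

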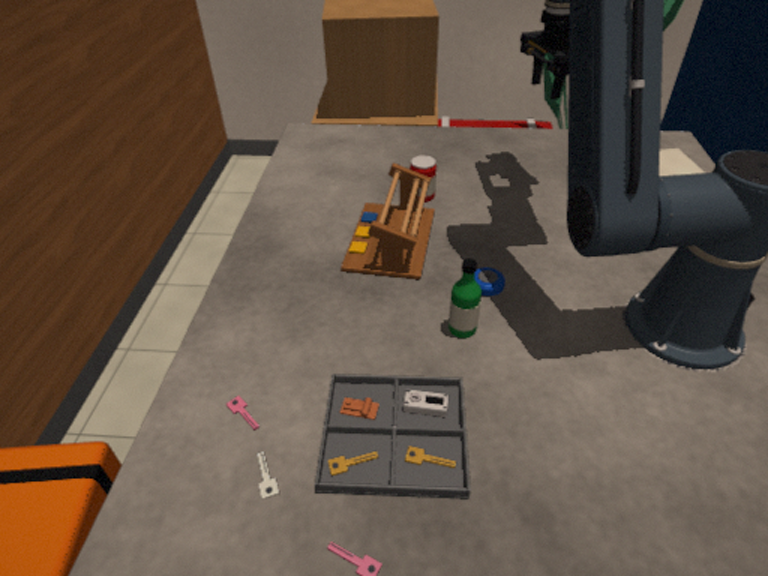

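The top view shows the bin at (216–323, 238–356) px. Its keys are at about (240,265) and (247,325), the latch at (293,267) and the housing at (296,323). The rest is at right with tags at (515,245) Y, (546,248) Y and (577,253) B. The side view agrees, and both bows point to world +x.

```bash
cat > h.py <<'E'
import numpy as np,cv2
from scipy.spatial.transform import Rotation as Rn
def foc(c): return c["color"].shape[0]/2/np.tan(np.radians(c["vfov"])/2)
def ray(c,p):
    d=np.array([(p[0]-c["cx"])/foc(c),(p[1]-c["cy"])/foc(c),1.]);return -c["R"].T@c["t"],c["R"].T@d
def onz(c,p,z):
    o,d=ray(c,p);return o+d*(z-o[2])/d[2]
def proj(c,X):
    v=c["R"]@np.asarray(X)+c["t"];return np.array([c["cx"],c["cy"]])+foc(c)*v[:2]/v[2]
def blobs(c,lo,hi,amin=25,roi=None):
    m=cv2.inRange(cv2.cvtColor(c["color"],cv2.COLOR_RGB2HSV),np.array(lo),np.array(hi))
    if roi: k=np.zeros_like(m);k[roi[1]:roi[3],roi[0]:roi[2]]=1;m=m*k
    n,l,s,ce=cv2.connectedComponentsWithStats(m)
    return [(ce[i],s[i,4],np.argwhere(l==i)[:,::-1]) for i in range(1,n) if s[i,4]>=amin]
def axis(pts):
    m=pts.mean(0);w,v=np.linalg.eigh(np.cov((pts-m).T));return m,np.degrees(np.arctan2(v[1,1],v[0,1]))
E
python3 - <<'E'
from h import *;import pickle
d=pickle.load(open("c0.pkl","rb"))
H={"yel":((18,120,90),(32,255,255)),"blue":((100,140,50),(125,255,255)),"white":((0,0,165),(179,40,255)),"green":((50,120,30),(80,255,255)),"red":((0,170,60),(4,255,255))}
Z={"yel":.02,"blue":.02,"white":.027,"green":.1,"red":.08}
for n in("top","side"):
    c=d[n]
    for k,(lo,hi) in H.items():
        for ce,a,p in blobs(c,lo,hi):
            if n=="side" and ce[1]<90 or ce[1]>330: continue
            w=np.array([onz(c,q,.011 if (k=="yel" and (n=="top" and ce[0]<200 or n=="side" and ce[1]>280)) else Z[k])[:2] for q in p]);m,an=axis(w)
            r=cv2.minAreaRect((w*1000).astype(np.float32))
            print(n,k,np.round(ce,1),a,"w",np.round(m*1e3,1),"ax",round(an,1),"rect",np.round(r[0],1),np.round(r[1],1),round(r[2],1))
for n,box in(("top",(135,150,225,245)),("top",(305,145,425,230)),("side",(205,105,300,190))):
    x0,y0,x1,y1=box;im=d[n]["color"][y0:y1,x0:x1,::-1]
    cv2.imwrite(f"pics/crop_{n}{x0}.png",cv2.resize(im,None,fx=6,fy=6,interpolation=cv2.INTER_CUBIC))
a,b=[cv2.imread(f"pics/crop_{s}.png") for s in("top135","top305")]
h=max(a.shape[0],b.shape[0]);z=np.zeros((h,a.shape[1]+b.shape[1],3),np.uint8);z[:a.shape[0],:a.shape[1]]=a;z[:b.shape[0],a.shape[1]:]=b
cv2.imwrite("pics/crops.png",cv2.resize(z,None,fx=.63,fy=.63))
E
```

```text
top yel [343.1 163. ] 159 w [ 644.9 -192. ] ax 140.5 rect [ 644.9 -193.2] [35.1 37.3] 0.6
top yel [363.8 165.6] 159 w [ 639.  -251.4] ax 117.2 rect [ 638.8 -251.5] [36.2 36.1] 84.0
top yel [160.1 173.7] 109 w [601.9 333.7] ax -156.5 rect [591.7 332.4] [73.2 24.4] 16.7
top yel [164.2 214.5] 113 w [484.5 316.2] ax 170.3 rect [475.5 318.5] [24.5 72.4] 78.8
top blue [384.6 168.5] 121 w [ 631.9 -310.6] ax 137.4 rect [ 632.2 -310.5] [31.4 31.5] 81.8
top blue [307.3 260.8] 277 w [364.8 -94.1] ax 172.5 rect [364.2 -93.4] [66.6 67.4] 1.5
top white [151.4 133.7] 124 w [715.4 361. ] ax 116.2 rect [718.7 352.7] [25.3 76. ] 23.8
top white [440.  210.5] 398 w [ 514.9 -464.5] ax 90.1 rect [ 515.1 -464.5] [59.2 62.1] 1.5
top white [196.4 213.8] 210 w [488.2 221.5] ax 175.8 rect [484.6 222. ] [32.  69.7] 85.4
top green [262.7 240.4] 185 w [417.9  31.2] ax -179.0 rect [418.9  31.8] [47.5 45.1] 1.5
top red [428.6 212.8] 56 w [ 504.  -414.9] ax -170.2 rect [ 505.9 -416. ] [57.5 22.1] 10.1
side yel [241.3 154. ] 62 w [ 642.9 -247.8] ax 82.2 rect [ 642.9 -248.2] [31.1 35.4] 3.3
side yel [238.4 164.3] 82 w
[... 166 characters left out ...]
308. ] 204 w [600.7 334.1] ax -157.8 rect [593.3 330.8] [75.6 27.1] 21.5
side blue [245.3 144.6] 47 w [ 635.2 -305.7] ax 53.7 rect [ 634.3 -306.6] [32.3 31.5] 3.3
side blue [326.3 188.3] 195 w [361.4 -84.9] ax 96.5 rect [360.5 -92.4] [57.9 84.5] 15.9
side white [281.8 107.1] 86 w [ 511.6 -573.5] ax 155.3 rect [ 510.8 -574.3] [57.5 50.1] 2.9
side white [282.7 266.5] 154 w [488.3 222.8] ax 169.7 rect [486.1 221.5] [31.1 67. ] 85.3
side green [310.6 194.6] 341 w [420.1  35.6] ax 83.0 rect [420.1  29.5] [95.4 50.7] 87.0
side green [307.2 221.6] 60 w [432.  136.8] ax 173.7 rect [431.2 135.6] [19.7 42.4] 88.3
side red [283.3 113.8] 54 w [ 503.9 -426. ] ax 162.0 rect [ 508.  -424.5] [59.9 43.8] 3.0
```

View pics/crops.png

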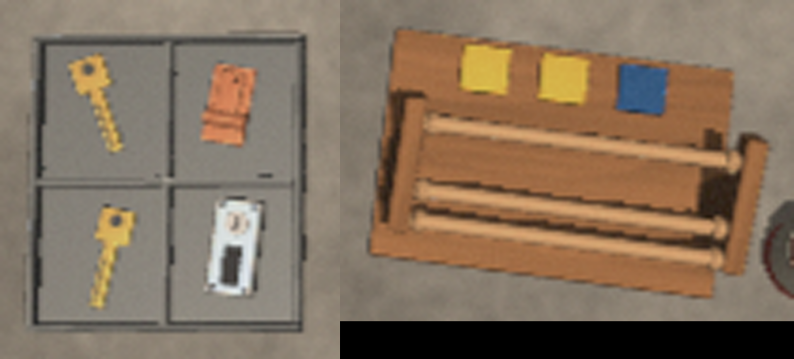

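View pics/crop_side205.png

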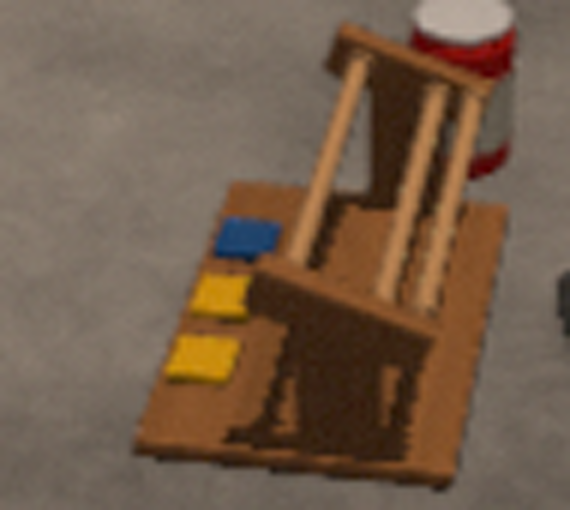

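The crops show both bows (dark hole) at the world +x end of the keys. The housing's lock face is up, and the rest's bays run Y, Y, B towards -y. Next I check the rest estimate against the dowels and print the first moves.

```bash
cat >> h.py <<'E'
YAW=np.radians(-6.25);O=np.array([.5515,-.2410,0])   # rest pose
RZ=lambda a:Rn.from_euler("z",a)
down=lambda deg:RZ(np.radians(deg))*Rn.from_euler("x",np.pi)
TILT=RZ(YAW)*Rn.from_euler("y",-np.radians(20))*Rn.from_euler("x",np.pi)
def plane(s,y,n): # point s uphill, y across, n above the rest plane
    c,k=np.cos(np.radians(20)),np.sin(np.radians(20))
    return O+RZ(YAW).apply([s*c-n*k,y,.11+s*k+n*c])
def rel(wps,p0=None,R0=None):
    from rig import robot
    o=robot.get_obs();p0=o["position"] if p0 is None else p0;R0=Rn.from_quat(o["tool_rot"]) if R0 is None else R0
    for p,R in wps: print("d",np.round(R0.inv().apply(np.array(p)-p0)*100,2),"turn",np.round((R0.inv()*R).as_rotvec(),3))
E
python3 - <<'E'
from h import *;import pickle
d=pickle.load(open("c0.pkl","rb"));out=[]
for n,(x0,y0,x1,y1) in(("top",(305,145,425,230)),("side",(205,100,300,190))):
    c=d[n];im=cv2.resize(c["color"][y0:y1,x0:x1,::-1],None,fx=4,fy=4,interpolation=cv2.INTER_CUBIC)
    q=lambda X:tuple(int(v) for v in (proj(c,X)-[x0-.5,y0-.5])*4)
    for s,nn in((-.0435,0),(-.0225,-.006),(.0265,-.006)): cv2.line(im,q(plane(s,-.111,nn)),q(plane(s,.111,nn)),(255,0,255),1)
    for y in(-.06,0,.06): cv2.line(im,q(plane(-.0375,y,0)),q(plane(.0385,y,0)),(0,255,0),1); cv2.circle(im,q(O+RZ(YAW).apply([.088,y,.02])),3,(0,0,255),-1)
    out.append(im)
h=max(i.shape[0] for i in out);out=[np.vstack([i,np.zeros((h-i.shape[0],i.shape[1],3),np.uint8)]) for i in out]
cv2.imwrite("pics/ov.png",cv2.resize(np.hstack(out),None,fx=.92,fy=.92))
P=down(-4.5);rel([((.50,-.25,.27),P),((.485,.222,.25),P),((.485,.222,.06),P)])
E
```

```text
d [ 38.15 -21.59  -4.78] turn [-0.002  0.     0.434]
d [ 53.18 -66.36  -2.69] turn [-0.002  0.     0.434]
d [ 53.17 -66.32  16.31] turn [-0.002  0.     0.434]
```

View pics/ov.png

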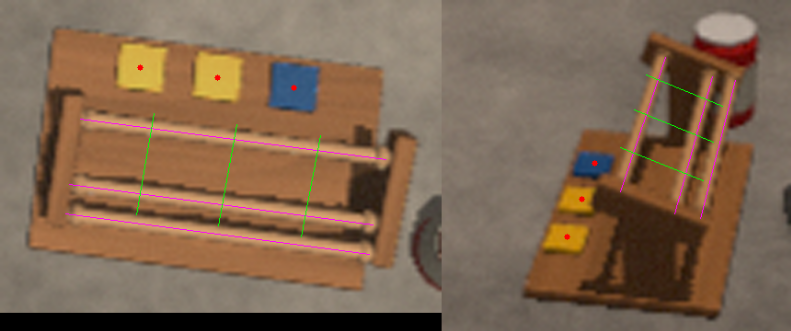

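The overlay matches the dowels and tags in both views to about 1 mm; I'll add 1 mm to the rest's x. Moving to the housing now.

Call:
play_rows(
  gripper=[-0.1,-0.1,-0.1,-0.1,-0.1,-0.1,-0.1,-0.1,-0.1,-0.1,-0.1,-0.1],
  delta_pos=[
    [38.1,-21.6,-4.8],
    [38.1,-21.6,-4.8],
    [38.1,-21.6,-4.8],
    [38.1,-21.6,-4.8],
    [38.1,-21.6,-4.8],
    [38.1,-21.6,-4.8],
    [38.1,-21.6,-4.8],
    [38.1,-21.6,-4.8],
    [53.2,-66.4,-2.7],
    [53.2,-66.4,-2.7],
    [53.2,-66.4,-2.7],
    [53.2,-66.4,-2.7],
  ],
  turn=[
    [0,0,0.434],
    [0,0,0.434],
    [0,0,0.434],
    [0,0,0.434],
    [0,0,0.434],
    [0,0,0.434],
    [0,0,0.434],
    [0,0,0.434],
    [0,0,0.434],
    [0,0,0.434],
    [0,0,0.434],
    [0,0,0.434],
  ],
  squeeze=25,
)

```text
time: 1.6
position: [0.4913, -0.0003, 0.2591]
tool_rot: [0.999, -0.04, -0.0, 0.0]
ft_force: [0.4, 0.6, -0.2]
grip_width: 0.0477
grip_force: 0.0
```

```bash
sed -i 's/\.5515,/.5525,/' h.py
python3 - <<'E'
from h import *
P=down(-4.5);rel([((.485,.222,.25),P),((.485,.222,.06),P)])
E
```

```text
d [ -2.41 -22.11   0.9 ] turn [ 0.     0.001 -0.002]
d [ -2.4  -22.12  19.9 ] turn [ 0.     0.001 -0.002]
```

Call:
play_rows(
  gripper=[-0.1,-0.1,-0.1,-0.1,-0.1,-0.1,-0.1,-0.1,-0.1],
  delta_pos=[
    [-2.4,-22.1,0.9],
    [-2.4,-22.1,0.9],
    [-2.4,-22.1,0.9],
    [-2.4,-22.1,0.9],
    [-2.4,-22.1,19.5],
    [-2.4,-22.1,19.5],
    [-2.4,-22.1,19.5],
    [-2.4,-22.1,19.5],
    [-2.4,-22.1,19.5],
  ],
  turn=[
    [0,0,0],
    [0,0,0],
    [0,0,0],
    [0,0,0],
    [0,0,0],
    [0,0,0],
    [0,0,0],
    [0,0,0],
    [0,0,0],
  ],
)

```text
time: 2.72
position: [0.4867, 0.2209, 0.0659]
tool_rot: [0.999, -0.039, 0.001, -0.0]
ft_force: [1.2, -0.6, 0.4]
grip_width: 0.0479
grip_force: 0.0
```

Run:
```python
from h import *
P=down(-4.5);rel([((.485,.222,.008),P)])
```

```text
d [-0.19 -0.1   5.79] turn [-0.001 -0.002 -0.   ]
```

Call:
play_rows(
  gripper=[-0.1,-0.1,-0.1,-0.1,0.6,0.6,0.6,0.6,0.6],
  delta_pos=[
    [-0.1,-0.1,2.5],
    [-0.1,-0.1,4.5],
    [-0.1,-0.1,5.6],
    [-0.1,-0.1,5.6],
    [-0.1,-0.1,5.6],
    [-0.1,-0.1,5.6],
    [-0.1,-0.1,5.6],
    [-0.1,-0.1,5.6],
    [-0.1,-0.1,5.6],
  ],
  turn=[
    [0,0,0],
    [0,0,0],
    [0,0,0],
    [0,0,0],
    [0,0,0],
    [0,0,0],
    [0,0,0],
    [0,0,0],
    [0,0,0],
  ],
)

```text
time: 3.85
position: [0.485, 0.2223, 0.0094]
tool_rot: [0.999, -0.039, 0.001, -0.0]
ft_force: [0.5, -1.6, 7.0]
grip_width: 0.0335
grip_force: 25.0
```

Run:
```python
from h import *
from rig import robot
o=robot.get_obs();p=o["position"];n=p[2]-.005+.003
rel([(p+[0,0,.2],down(-4.5)),(plane(.001,-.06,n+.10),TILT),(plane(.001,-.06,n+.03),TILT)])
```

```text
d [  0.03  -0.   -20.  ] turn [-0.    -0.001  0.   ]
d [  6.61  51.54 -20.19] turn [-0.006  0.348  0.031]
d [  8.99  51.62 -13.61] turn [-0.006  0.348  0.031]
```

Call:
play_rows(
  gripper=[0.6,0.6,0.6,0.6,0.6,0.6,0.6,0.6,0.6,0.6,0.6,0.6],
  delta_pos=[
    [0,0,-3],
    [0,0,-9],
    [0,0,-15],
    [0,0,-20],
    [0,0,-20],
    [6.6,51.5,-20.2],
    [6.6,51.5,-20.2],
    [6.6,51.5,-20.2],
    [6.6,51.5,-20.2],
    [6.6,51.5,-20.2],
    [6.6,51.5,-20.2],
    [6.6,51.5,-20.2],
  ],
  turn=[
    [0,0,0],
    [0,0,0],
    [0,0,0],
    [0,0,0],
    [0,0,0],
    [0,0.05,0.005],
    [0,0.1,0.01],
    [0,0.15,0.015],
    [0,0.2,0.02],
    [0,0.25,0.025],
    [-0.006,0.3,0.031],
    [-0.006,0.348,0.031],
  ],
)

```text
time: 5.35
position: [0.5044, -0.2156, 0.2083]
tool_rot: [0.984, -0.054, 0.172, 0.009]
ft_force: [1.0, 0.4, -2.2]
grip_width: 0.0336
grip_force: 25.0
```

Run:
```python
from h import *
rel([(plane(.001,-.06,.007+.10),TILT),(plane(.001,-.06,.007+.02),TILT)])
```

```text
d [1.5  8.   0.25] turn [-0.001  0.003 -0.001]
d [1.53 8.01 8.25] turn [-0.001  0.003 -0.001]
```

Call:
play_rows(
  gripper=[0.6,0.6,0.6,0.6,0.6,0.6,0.6],
  delta_pos=[
    [1.5,8,0.2],
    [1.5,8,0.2],
    [1.5,8,0.2],
    [1.5,8,3],
    [1.5,8,5.5],
    [1.5,8,6.5],
    [1.5,8,6.5],
  ],
  turn=[
    [0,0,0],
    [0,0,0],
    [0,0,0],
    [0,0,0],
    [0,0,0],
    [0,0,0],
    [0,0,0],
  ],
)

```text
time: 6.22
position: [0.5328, -0.296, 0.1533]
tool_rot: [0.984, -0.053, 0.172, 0.008]
ft_force: [-0.9, 0.5, -1.5]
grip_width: 0.0339
grip_force: 25.0
```

Run:
```python
from h import *
from rig import robot
rel([(plane(.001,-.06,.007+.01),TILT),(plane(.001,-.06,.007),TILT)])
t,s=robot.camera("top"),robot.camera("side")
a=t["color"][140:240,300:440,::-1];b=s["color"][100:200,190:320,::-1]
cv2.imwrite("pics/h1.png",cv2.resize(np.hstack([a,b]),(800,296),interpolation=cv2.INTER_CUBIC)[:, :])
```

```text
d [-0.1   0.33  2.83] turn [-0.002  0.003  0.001]
d [-0.09  0.33  3.83] turn [-0.002  0.003  0.001]
```

View pics/h1.png

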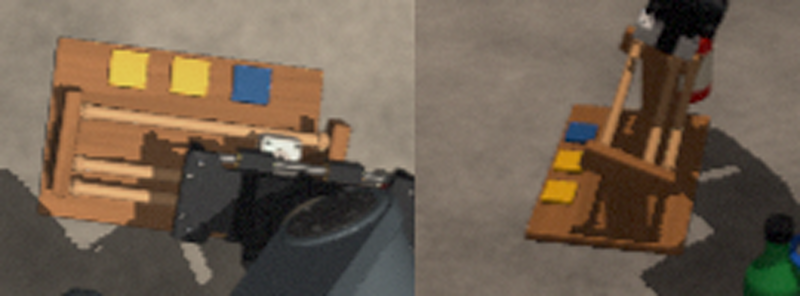

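The housing is held above the blue bay in line with the slope. Lowering it.

Call:
play_rows(
  gripper=[0.6,0.6,0.6,0.6],
  delta_pos=[
    [-0.1,0.3,1],
    [-0.1,0.3,2],
    [-0.1,0.3,2.8],
    [-0.1,0.3,2.8],
  ],
  turn=[
    [0,0,0],
    [0,0,0],
    [0,0,0],
    [0,0,0],
  ],
)

```text
time: 6.82
position: [0.5412, -0.3018, 0.1265]
tool_rot: [0.984, -0.054, 0.172, 0.009]
ft_force: [-0.7, 0.7, -1.8]
grip_width: 0.0338
grip_force: 25.0
```

Run:
```python
from h import *
rel([(plane(.001,-.06,.007+.001),TILT)])
```

```text
d [-0.03 -0.17  0.91] turn [-0.     0.002 -0.001]
```

Call:
play_rows(
  gripper=[0.6,0.6,0.6,0.6,0.6],
  delta_pos=[
    [0,-0.15,0.3],
    [0,-0.15,0.6],
    [0,-0.15,0.8],
    [0,-0.15,0.95],
    [0,-0.15,0.95],
  ],
  turn=[
    [0,0,0],
    [0,0,0],
    [0,0,0],
    [0,0,0],
    [0,0,0],
  ],
)

```text
time: 7.45
position: [0.5449, -0.301, 0.1185]
tool_rot: [0.983, -0.054, 0.173, 0.01]
ft_force: [-0.2, 1.3, -2.0]
grip_width: 0.0342
grip_force: 25.0
```

Run:
```python
from h import *
rel([(plane(.001,-.06,.007),TILT)])
```

```text
d [-0.09 -0.05  0.14] turn [ 0.001  0.001 -0.   ]
```

Call:
play_rows(
  gripper=[0.6,0.6,0.6,0.6],
  delta_pos=[
    [-0.05,0,0.1],
    [-0.05,0,0.15],
    [-0.05,0,0.2],
    [-0.05,0,0.2],
  ],
  turn=[
    [0,0,0],
    [0,0,0],
    [0,0,0],
    [0,0,0],
  ],
)

```text
time: 7.95
position: [0.545, -0.301, 0.1165]
tool_rot: [0.983, -0.054, 0.173, 0.01]
ft_force: [-0.1, 0.4, -2.5]
grip_width: 0.0333
grip_force: 25.0
```

Call:
play_rows(
  gripper=[0.6,0.6,0.6,0.6],
  delta_pos=[
    [0,0,0.1],
    [0,0,0.2],
    [0,0,0.2],
    [0,0,0.2],
  ],
  turn=[
    [0,0,0],
    [0,0,0],
    [0,0,0],
    [0,0,0],
  ],
)

```text
time: 8.45
position: [0.5457, -0.3011, 0.1146]
tool_rot: [0.983, -0.054, 0.173, 0.01]
ft_force: [-0.8, 0.2, -2.0]
grip_width: 0.0339
grip_force: 25.0
```

Run:
```python
from h import *
rel([(plane(.001,-.06,.007),TILT)])
```

```text
d [-0.04 -0.05 -0.26] turn [ 0.001  0.001 -0.   ]
```

Call:
play_rows(
  gripper=[0.6,0.6,0.6,0.6],
  delta_pos=[
    [0,0,0.1],
    [0,0,0.15],
    [0,0,0.15],
    [0,0,0.15],
  ],
  turn=[
    [0,0,0],
    [0,0,0],
    [0,0,0],
    [0,0,0],
  ],
)

```text
time: 8.95
position: [0.5461, -0.3012, 0.1139]
tool_rot: [0.983, -0.054, 0.173, 0.01]
ft_force: [-4.4, -0.1, 5.5]
grip_width: 0.0339
grip_force: 25.0
```

Call:
play_rows(
  gripper=[0.05,0.05,0.05,0.05,0.05,0.05,0.05,0.05],
  delta_pos=[
    [0,0,0],
    [0,0,0],
    [0,0,0],
    [0,0,-1],
    [0,0,-4],
    [0,0,-9],
    [0,0,-14],
    [0,0,-14],
  ],
  turn=[
    [0,0,0],
    [0,0,0],
    [0,0,0],
    [0,0,0],
    [0,0,0],
    [0,0,0],
    [0,0,0],
    [0,0,0],
  ],
)

```text
time: 9.95
position: [0.4996, -0.2976, 0.2497]
tool_rot: [0.983, -0.054, 0.176, 0.013]
ft_force: [-0.2, -0.7, -0.7]
grip_width: 0.0413
grip_force: 0.0
```

Run:
```python
from h import *
rel([((.473,.3195,.24),down(-10)),((.473,.3195,.05),down(-10))])
```

```text
d [ -9.05 -61.04  -2.77] turn [-0.005 -0.355  0.064]
d [-15.65 -61.17  15.05] turn [-0.005 -0.355  0.064]
```

Call:
play_rows(
  gripper=[0.31,0.31,0.31,0.31,0.31,0.31,0.31,0.31,0.31,0.31,0.31,0.31],
  delta_pos=[
    [-9,-61,-2.8],
    [-9,-61,-2.8],
    [-9,-61,-2.8],
    [-9,-61,-2.8],
    [-9,-61,-2.8],
    [-9,-61,-2.8],
    [-9,-61,-2.8],
    [-9,-61,-2.8],
    [-9,-61,-2.8],
    [-9,-61,-2.8],
    [-9,-61,-2.8],
    [-9,-61,-2.8],
  ],
  turn=[
    [0,-0.1,0],
    [0,-0.2,0],
    [0,-0.3,0],
    [-0.005,-0.355,0.064],
    [-0.005,-0.355,0.064],
    [-0.005,-0.355,0.064],
    [-0.005,-0.355,0.064],
    [-0.005,-0.355,0.064],
    [-0.005,-0.355,0.064],
    [-0.005,-0.355,0.064],
    [-0.005,-0.355,0.064],
    [-0.005,-0.355,0.064],
  ],
)

```text
time: 11.45
position: [0.4711, 0.3204, 0.2391]
tool_rot: [0.996, -0.086, -0.004, -0.002]
ft_force: [0.0, -0.6, 0.3]
grip_width: 0.0301
grip_force: 0.0
```

Run:
```python
from h import *
from rig import robot
rel([((.473,.3195,.05),down(-10)),((.473,.3195,.0065),down(-10))])
t,s=robot.camera("top"),robot.camera("side")
a=t["color"][140:240,300:440,::-1];b=s["color"][100:200,190:320,::-1]
cv2.imwrite("pics/h2.png",cv2.resize(np.hstack([a,b]),(800,296),interpolation=cv2.INTER_CUBIC))
for ce,ar,p in blobs(t,(0,0,165),(179,40,255),25,(320,150,420,230)): # housing top face, centre at s=0,n=22mm
    w=np.array([onz(t,q,plane(0,-.06,.022)[2]) for q in p])
    l=RZ(-YAW).apply(w-O);print("rest-frame centre mm",l.mean(0)*1e3,"expect x",(-.022*np.sin(np.radians(20)))*1e3,"axis",axis(l[:,:2])[1],ar)
```

```text
d [ 0.37  0.13 18.91] turn [-0.004  0.009  0.002]
d [ 0.41  0.14 23.26] turn [-0.004  0.009  0.002]
rest-frame centre mm [ -0.65254991 -60.00458344 130.67323766] expect x -7.524443153164712 axis 173.89094815684732 233
```

View pics/h2.png

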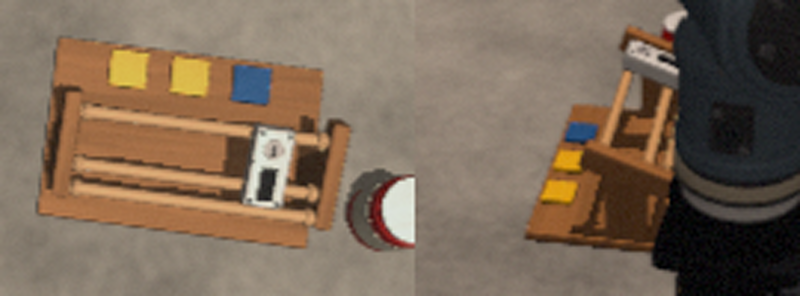

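The housing lies across the dowels in line with the blue tag, sides parallel to the cheeks. On to the near key.

Call:
play_rows(
  gripper=[0.31,0.31,0.31,0.31,0.31],
  delta_pos=[
    [0.2,0.1,6],
    [0.3,0.1,12],
    [0.3,0.1,18],
    [0.3,0.1,18.9],
    [0.3,0.1,18.9],
  ],
  turn=[
    [0,0.009,0],
    [0,0.009,0],
    [0,0.009,0],
    [0,0.009,0],
    [0,0.009,0],
  ],
)

```text
time: 12.18
position: [0.4745, 0.3199, 0.0518]
tool_rot: [0.996, -0.087, 0.001, -0.003]
ft_force: [0.6, 0.8, 0.6]
grip_width: 0.0298
grip_force: 0.0
```

Run:
```python
from h import *
rel([((.473,.3195,.0065),down(-10))])
```

```text
d [-0.15  0.09  4.53] turn [-0.006 -0.002 -0.   ]
```

Call:
play_rows(
  gripper=[0.31,0.31,0.31,0.31,0.31,1,1,1,1,1],
  delta_pos=[
    [-0.1,0,2],
    [-0.1,0,3.5],
    [-0.1,0,4.2],
    [-0.1,0,4.4],
    [-0.1,0,4.4],
    [-0.1,0,4.4],
    [-0.1,0,4.4],
    [-0.1,0,4.4],
    [-0.1,0,4.4],
    [-0.1,0,4.4],
  ],
  turn=[
    [-0.005,0,0],
    [-0.005,0,0],
    [-0.005,0,0],
    [-0.005,0,0],
    [-0.005,0,0],
    [-0.005,0,0],
    [-0.005,0,0],
    [-0.005,0,0],
    [-0.005,0,0],
    [-0.005,0,0],
  ],
  squeeze=25,
)

```text
time: 13.42
position: [0.4727, 0.3208, 0.0074]
tool_rot: [0.996, -0.086, 0.001, -0.0]
ft_force: [-0.1, 0.3, 2.7]
grip_width: 0.0094
grip_force: 25.0
```

Run:
```python
from h import *
from rig import robot
o=robot.get_obs();p=o["position"]
T=plane(.0025-.003,0,p[2]-.005+.06)
rel([(p+[0,0,.2],down(-10)),(plane(-.0005,0,p[2]-.005+.10),TILT),(T,TILT)])
```

```text
d [ 4.e-02 -1.e-02 -2.e+01] turn [-0.    -0.002  0.001]
d [ 14.04  54.19 -19.86] turn [ 0.011  0.347 -0.064]
d [ 15.39  54.1  -16.1 ] turn [ 0.011  0.347 -0.064]
```

Call:
play_rows(
  gripper=[1,1,1,1,1,1,1,1,1,1,1,1],
  delta_pos=[
    [0,0,-3],
    [0,0,-9],
    [0,0,-15],
    [0,0,-20],
    [14,54.2,-19.9],
    [14,54.2,-19.9],
    [14,54.2,-19.9],
    [14,54.2,-19.9],
    [14,54.2,-19.9],
    [14,54.2,-19.9],
    [14,54.2,-19.9],
    [14,54.2,-19.9],
  ],
  turn=[
    [0,0,0],
    [0,0,0],
    [0,0,0],
    [0,0,0],
    [0,0.05,0],
    [0,0.1,-0.02],
    [0,0.15,-0.03],
    [0,0.2,-0.04],
    [0,0.25,-0.05],
    [0.01,0.3,-0.064],
    [0.01,0.347,-0.064],
    [0.01,0.347,-0.064],
  ],
)

```text
time: 14.92
position: [0.5106, -0.1789, 0.2058]
tool_rot: [0.983, -0.054, 0.173, 0.009]
ft_force: [1.4, 0.2, -1.0]
grip_width: 0.0093
grip_force: 25.0
```

Run:
```python
from h import *
rel([(plane(-.0005,0,.0024+.10),TILT),(plane(-.0005,0,.0024+.04),TILT)])
```

```text
d [1.22 5.71 0.42] turn [-0.     0.001 -0.001]
d [1.23 5.71 6.42] turn [-0.     0.001 -0.001]
```

Call:
play_rows(
  gripper=[1,1,1,1,1,1,1],
  delta_pos=[
    [1.2,5.7,0.4],
    [1.2,5.7,0.4],
    [1.2,5.7,2.4],
    [1.2,5.7,4.4],
    [1.2,5.7,6],
    [1.2,5.7,6],
    [1.2,5.7,6],
  ],
  turn=[
    [0,0,0],
    [0,0,0],
    [0,0,0],
    [0,0,0],
    [0,0,0],
    [0,0,0],
    [0,0,0],
  ],
)

```text
time: 15.8
position: [0.5375, -0.2373, 0.1543]
tool_rot: [0.983, -0.053, 0.173, 0.01]
ft_force: [0.2, -0.6, 0.4]
grip_width: 0.0091
grip_force: 25.0
```

Run:
```python
from h import *
from rig import robot
rel([(plane(-.0005,0,.0024+.01),TILT),(plane(-.0005,0,.0024),TILT)])
t,s=robot.camera("top"),robot.camera("side")
# yellow blobs of the held key in each view, rest frame
for n,c in(("top",t),("side",s)):
    for ce,ar,p in blobs(c,(15,110,70),(32,255,255),8):
        w=np.array([onz(c,q,.155) for q in p]);l=RZ(-YAW).apply(w-O)*1e3
        print(n,np.round(ce,1),ar,"x",np.round([l[:,0].min(),l[:,0].max()],1),"y",np.round(l.mean(0)[1],1))
```

```text
d [-0.13  0.2   3.45] turn [0.001 0.    0.001]
d [-0.13  0.2   4.45] turn [0.001 0.    0.001]
top [342.9 162.9] 175 x [44.1 80.8] y 76.9
top [363.8 165.6] 178 x [44.3 81.3] y 22.8
top [160.2 174.1] 124 x [-67.7  -4.4] y 540.4
top [360.6 182.4] 204 x [-0.5 26.5] y 25.9
top [404.6 187.3] 24 x [14.1 22.6] y -87.2
top [329.2 195.6] 8 x [-30.6 -24.3] y 101.6
top [328.6 204.2] 18 x [-53.6 -45.1] y 100.7
side [251.3  39.6] 2730 x [ 10.3 545.9] y -779.5
side [219.3  24.2] 21 x [390.1 426.6] y -921.8
side [226.1  22.1] 8 x [369.3 396.6] y -959.8
side [239.9  21.6] 12 x [297.  321.9] y -978.8
side [285.3  23.6] 9 x [60.7 77.1] y -980.2
side [225.2  27.3] 9 x [353.6 387. ] y -877.0
side [232.1  28.1] 8 x [321.  335.7] y -870.2
side [283.2  58.9] 12 x [11.8 27.1] y -513.9
side [263.9 118.9] 48 x [-4.1 30. ] y -15.7
side [279.1 125.4] 18 x [-52.2 -28.8] y 15.4
side [273.1 138.8] 8 x [-34.6 -30. ] y 92.8
side [241.3 154.1] 79 x [27.3 58.7] y 184.8
side [238.1 164.5] 98 x [25.9 58.4] y 233.4
side [232.3 307.9] 226 x [-76.2 -18.7] y 656.7
```

Call:
play_rows(
  gripper=[1,1,1,1,1],
  delta_pos=[
    [-0.1,0.1,1.5],
    [-0.1,0.1,2.6],
    [-0.1,0.1,3.4],
    [-0.1,0.1,3.4],
    [-0.1,0.1,3.4],
  ],
  turn=[
    [0,0,0],
    [0,0,0],
    [0,0,0],
    [0,0,0],
    [0,0,0],
  ],
)

```text
time: 16.52
position: [0.548, -0.2399, 0.1217]
tool_rot: [0.983, -0.053, 0.173, 0.01]
ft_force: [0.5, -1.3, 0.1]
grip_width: 0.0094
grip_force: 25.0
```

Run:
```python
from h import *
rel([(plane(-.0005,0,.0024+.002),TILT),(plane(-.0005,0,.0024),TILT)])
```

```text
d [-0.02  0.06  0.82] turn [0.001 0.    0.001]
d [-0.02  0.06  1.02] turn [0.001 0.    0.001]
```

Call:
play_rows(
  gripper=[1,1,1,1,1],
  delta_pos=[
    [0,0.05,0.4],
    [0,0.05,0.7],
    [0,0.05,0.9],
    [0,0.05,0.95],
    [0,0.05,0.95],
  ],
  turn=[
    [0,0,0],
    [0,0,0],
    [0,0,0],
    [0,0,0],
    [0,0,0],
  ],
)

```text
time: 17.15
position: [0.5511, -0.2407, 0.1128]
tool_rot: [0.983, -0.053, 0.173, 0.01]
ft_force: [-0.2, 0.5, -1.3]
grip_width: 0.0095
grip_force: 25.0
```

Call:
play_rows(
  gripper=[1,1,1],
  delta_pos=[
    [0,0,0.1],
    [0,0,0.1],
    [0,0,0.1],
  ],
  turn=[
    [0,0,0],
    [0,0,0],
    [0,0,0],
  ],
)

```text
time: 17.52
position: [0.5515, -0.2408, 0.1119]
tool_rot: [0.983, -0.053, 0.173, 0.01]
ft_force: [0.5, -0.0, -1.3]
grip_width: 0.0097
grip_force: 25.0
```

Run:
```python
from h import *
rel([(plane(-.0005,0,.0024),TILT)])
```

```text
d [-0.02  0.01 -0.02] turn [0.001 0.    0.001]
```

Call:
play_rows(
  gripper=[1,1,1],
  delta_pos=[
    [0,0,0.1],
    [0,0,0.1],
    [0,0,0.1],
  ],
  turn=[
    [0,0,0],
    [0,0,0],
    [0,0,0],
  ],
)

```text
time: 17.9
position: [0.5517, -0.2409, 0.1115]
tool_rot: [0.983, -0.053, 0.173, 0.01]
ft_force: [-4.3, 0.9, 5.3]
grip_width: 0.0092
grip_force: 25.0
```

Call:
play_rows(
  gripper=[0.5,0.31,0.31,0.31,0.31,0.31,0.31,0.31],
  delta_pos=[
    [0,0,0],
    [0,0,0],
    [0,0,0],
    [0,0,-1],
    [0,0,-4],
    [0,0,-9],
    [0,0,-14],
    [0,0,-14],
  ],
  turn=[
    [0,0,0],
    [0,0,0],
    [0,0,0],
    [0,0,0],
    [0,0,0],
    [0,0,0],
    [0,0,0],
    [0,0,0],
  ],
)

```text
time: 18.9
position: [0.5051, -0.2368, 0.2471]
tool_rot: [0.983, -0.053, 0.177, 0.013]
ft_force: [0.6, 0.2, -0.7]
grip_width: 0.0298
grip_force: 0.0
```

Run:
```python
from h import *
rel([((.5897,.3305,.24),down(21.5))])
```

```text
d [  1.96 -57.32   1.09] turn [ 0.093 -0.347 -0.478]
```

Call:
play_rows(
  gripper=[0.31,0.31,0.31,0.31,0.31,0.31,0.31,0.31,0.31,0.31,0.31,0.31],
  delta_pos=[
    [2,-57.3,1.1],
    [2,-57.3,1.1],
    [2,-57.3,1.1],
    [2,-57.3,1.1],
    [2,-57.3,1.1],
    [2,-57.3,1.1],
    [2,-57.3,1.1],
    [2,-57.3,1.1],
    [2,-57.3,1.1],
    [2,-57.3,1.1],
    [2,-57.3,1.1],
    [2,-57.3,1.1],
  ],
  turn=[
    [0.093,-0.347,-0.478],
    [0.093,-0.347,-0.478],
    [0.093,-0.347,-0.478],
    [0.093,-0.347,-0.478],
    [0.093,-0.347,-0.478],
    [0.093,-0.347,-0.478],
    [0.093,-0.347,-0.478],
    [0.093,-0.347,-0.478],
    [0.093,-0.347,-0.478],
    [0.093,-0.347,-0.478],
    [0.093,-0.347,-0.478],
    [0.093,-0.347,-0.478],
  ],
)

```text
time: 20.4
position: [0.5886, 0.3299, 0.2379]
tool_rot: [0.983, 0.186, -0.003, -0.003]
ft_force: [-0.0, 0.1, 0.0]
grip_width: 0.0299
grip_force: 0.0
```

Run:
```python
from h import *
from rig import robot
rel([((.5897,.3305,.05),down(21.5))])
t=robot.camera("top")
cv2.imwrite("pics/h3.png",cv2.resize(t["color"][140:240,300:440,::-1],(800,572),interpolation=cv2.INTER_CUBIC))
```

```text
d [ 0.22  0.14 18.79] turn [-0.008  0.005 -0.001]
```

View pics/h3.png

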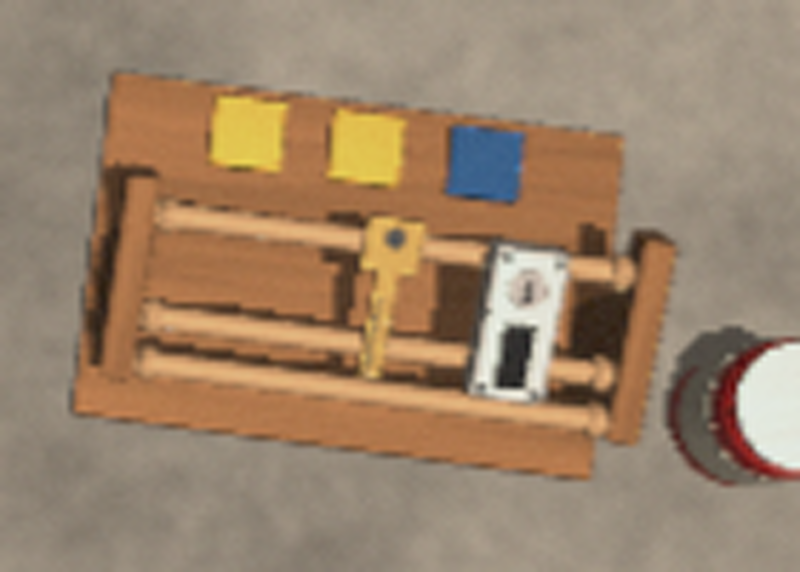

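The key lies straight in the middle yellow bay, with its tip just above the stop at (370,372) px. Next is the last key.

Call:
play_rows(
  gripper=[0.31,0.31,0.31,0.31,0.31,0.31],
  delta_pos=[
    [0.1,0.1,6],
    [0.1,0.1,12],
    [0.1,0.1,17],
    [0.1,0.1,18.8],
    [0.1,0.1,18.8],
    [0.1,0.1,18.8],
  ],
  turn=[
    [-0.008,0.005,0],
    [-0.008,0.005,0],
    [-0.008,0.005,0],
    [-0.008,0.005,0],
    [-0.008,0.005,0],
    [-0.008,0.005,0],
  ],
)

```text
time: 21.2
position: [0.5911, 0.3327, 0.053]
tool_rot: [0.982, 0.186, 0.003, -0.001]
ft_force: [0.3, 1.0, 0.4]
grip_width: 0.0299
grip_force: 0.0
```

Run:
```python
from h import *
rel([((.5897,.3305,.007),down(21.5))])
```

```text
d [-0.24  0.16  4.6 ] turn [-0.    -0.007 -0.   ]
```

Call:
play_rows(
  gripper=[0.31,0.31,0.31,0.31,0.31,1,1,1,1,1],
  delta_pos=[
    [-0.15,0.1,2],
    [-0.15,0.1,3.5],
    [-0.15,0.1,4.3],
    [-0.15,0.1,4.5],
    [-0.15,0.1,4.5],
    [-0.15,0.1,4.5],
    [-0.15,0.1,4.5],
    [-0.15,0.1,4.5],
    [-0.15,0.1,4.5],
    [-0.15,0.1,4.5],
  ],
  turn=[
    [0,-0.003,0],
    [0,-0.003,0],
    [0,-0.003,0],
    [0,-0.003,0],
    [0,-0.003,0],
    [0,-0.003,0],
    [0,-0.003,0],
    [0,-0.003,0],
    [0,-0.003,0],
    [0,-0.003,0],
  ],
)

```text
time: 22.45
position: [0.5885, 0.331, 0.0055]
tool_rot: [0.982, 0.187, -0.0, -0.0]
ft_force: [0.8, -0.7, 1.6]
grip_width: 0.0093
grip_force: 25.4
```

Run:
```python
from h import *
from rig import robot
o=robot.get_obs();p=o["position"]
rel([(p+[0,0,.2],down(21.5)),(plane(-.0005,.06,p[2]-.005+.10),TILT)])
```

```text
d [-1.e-02 -1.e-02 -2.e+01] turn [-0.001  0.     0.   ]
d [-24.62  44.95 -19.89] turn [-0.085  0.343  0.48 ]
```

Call:
play_rows(
  gripper=[1,1,1,1,1,1,1,1,1,1,1,1],
  delta_pos=[
    [0,0,-3],
    [0,0,-9],
    [0,0,-15],
    [0,0,-20],
    [-24.6,45,-19.9],
    [-24.6,45,-19.9],
    [-24.6,45,-19.9],
    [-24.6,45,-19.9],
    [-24.6,45,-19.9],
    [-24.6,45,-19.9],
    [-24.6,45,-19.9],
    [-24.6,45,-19.9],
  ],
  turn=[
    [0,0,0],
    [0,0,0],
    [0,0,0],
    [0,0,0],
    [-0.01,0.05,0.07],
    [-0.02,0.1,0.14],
    [-0.04,0.15,0.21],
    [-0.05,0.2,0.28],
    [-0.06,0.25,0.35],
    [-0.075,0.3,0.42],
    [-0.085,0.343,0.48],
    [-0.085,0.343,0.48],
  ],
)

```text
time: 23.95
position: [0.5243, -0.1658, 0.2039]
tool_rot: [0.984, -0.054, 0.172, 0.009]
ft_force: [1.3, -0.1, -1.4]
grip_width: 0.0094
grip_force: 25.0
```

Run:
```python
from h import *
rel([(plane(-.0015,.06,.0005+.10),TILT),(plane(-.0015,.06,.0005+.04),TILT)])
```

```text
d [0.05 1.17 0.01] turn [-0.001  0.002 -0.001]
d [0.06 1.18 6.01] turn [-0.001  0.002 -0.001]
```

Call:
play_rows(
  gripper=[1,1,1,1,1,1],
  delta_pos=[
    [0,1.1,0],
    [0,1.1,2],
    [0,1.1,4],
    [0,1.1,6],
    [0,1.1,6],
    [0,1.1,6],
  ],
  turn=[
    [0,0,0],
    [0,0,0],
    [0,0,0],
    [0,0,0],
    [0,0,0],
    [0,0,0],
  ],
)

```text
time: 24.7
position: [0.5453, -0.1775, 0.1484]
tool_rot: [0.983, -0.053, 0.173, 0.009]
ft_force: [0.6, 0.2, 0.3]
grip_width: 0.0094
grip_force: 25.0
```

Run:
```python
from h import *
rel([(plane(-.0015,.06,.0005+.01),TILT)])
```

```text
d [-0.13  0.23  3.04] turn [-0.     0.001  0.001]
```

Call:
play_rows(
  gripper=[1,1,1,1,1],
  delta_pos=[
    [-0.1,0.15,1.2],
    [-0.1,0.15,2.3],
    [-0.1,0.15,3],
    [-0.1,0.15,3],
    [-0.1,0.15,3],
  ],
  turn=[
    [0,0,0],
    [0,0,0],
    [0,0,0],
    [0,0,0],
    [0,0,0],
  ],
)

```text
time: 25.32
position: [0.5544, -0.1809, 0.1196]
tool_rot: [0.983, -0.054, 0.173, 0.01]
ft_force: [0.7, -0.1, 0.2]
grip_width: 0.0096
grip_force: 25.0
```

Run:
```python
from h import *
rel([(plane(-.0015,.06,.0005),TILT)])
```

```text
d [-0.04 -0.01  1.01] turn [ 0.     0.001 -0.   ]
```

Call:
play_rows(
  gripper=[1,1,1,1,1],
  delta_pos=[
    [0,0,0.4],
    [0,0,0.7],
    [0,0,0.85],
    [0,0,0.9],
    [0,0,0.9],
  ],
  turn=[
    [0,0,0],
    [0,0,0],
    [0,0,0],
    [0,0,0],
    [0,0,0],
  ],
)

```text
time: 25.95
position: [0.5575, -0.1812, 0.1112]
tool_rot: [0.983, -0.054, 0.173, 0.01]
ft_force: [0.2, 0.1, -0.7]
grip_width: 0.0095
grip_force: 25.0
```

Call:
play_rows(
  gripper=[1,1,1],
  delta_pos=[
    [0,0,0.1],
    [0,0,0.1],
    [0,0,0.1],
  ],
  turn=[
    [0,0,0],
    [0,0,0],
    [0,0,0],
  ],
)

```text
time: 26.32
position: [0.5578, -0.1813, 0.1102]
tool_rot: [0.983, -0.054, 0.173, 0.01]
ft_force: [0.6, 0.3, -1.2]
grip_width: 0.0097
grip_force: 25.0
```

Call:
play_rows(
  gripper=[1,1,1],
  delta_pos=[
    [0,0,0.1],
    [0,0,0.1],
    [0,0,0.1],
  ],
  turn=[
    [0,0,0],
    [0,0,0],
    [0,0,0],
  ],
)

```text
time: 26.7
position: [0.5581, -0.1813, 0.1096]
tool_rot: [0.983, -0.054, 0.173, 0.01]
ft_force: [-2.4, 0.4, 3.5]
grip_width: 0.0096
grip_force: 25.0
```

Contact. Now I release it, back off and swing clear towards the middle.

Call:
play_rows(
  gripper=[0.5,0.31,0.31,0.31,0.31,0.31,0.31,0.31,0.31,0.31,0.31,0.31],
  delta_pos=[
    [0,0,0],
    [0,0,0],
    [0,0,0],
    [0,0,-1],
    [0,0,-4],
    [0,0,-9],
    [0,0,-14],
    [0,0,-14],
    [0,-35,-14],
    [0,-35,-14],
    [0,-35,-14],
    [0,-35,-14],
  ],
  turn=[
    [0,0,0],
    [0,0,0],
    [0,0,0],
    [0,0,0],
    [0,0,0],
    [0,0,0],
    [0,0,0],
    [0,0,0],
    [0,0,0],
    [0,0,0],
    [0,0,0],
    [0,0,0],
  ],
)

```text
time: 28.2
position: [0.5375, 0.0743, 0.24]
tool_rot: [0.983, -0.054, 0.173, 0.01]
ft_force: [1.3, -1.0, -0.5]
grip_width: 0.0302
grip_force: 0.0
```

Call:
play_rows(
  gripper=[0.31,0.31,0.31,0.31,0.31],
  delta_pos=[
    [0,-12,0],
    [0,-12,0],
    [0,-12,0],
    [0,-12,0],
    [0,-12,0],
  ],
  turn=[
    [0,0,0],
    [0,0,0],
    [0,0,0],
    [0,0,0],
    [0,0,0],
  ],
)

```text
time: 28.82
position: [0.5506, 0.1902, 0.2402]
tool_rot: [0.983, -0.055, 0.172, 0.01]
ft_force: [0.3, -0.5, -1.0]
grip_width: 0.03
grip_force: 0.0
```

Run:
```python
from h import *
from rig import robot
t=robot.camera("top");s=robot.camera("side")
a=cv2.resize(t["color"][140:240,300:440,::-1],(560,400),interpolation=cv2.INTER_CUBIC)
b=np.zeros((600,800,3),np.uint8);b[:400,:560]=a
b[400:,:266]=cv2.resize(t["color"][:,:,::-1],(266,200));b[400:,266:532]=cv2.resize(s["color"][:,:,::-1],(266,200))
cv2.imwrite("pics/end.png",b)
```

```text
(no output)
```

View pics/end.png

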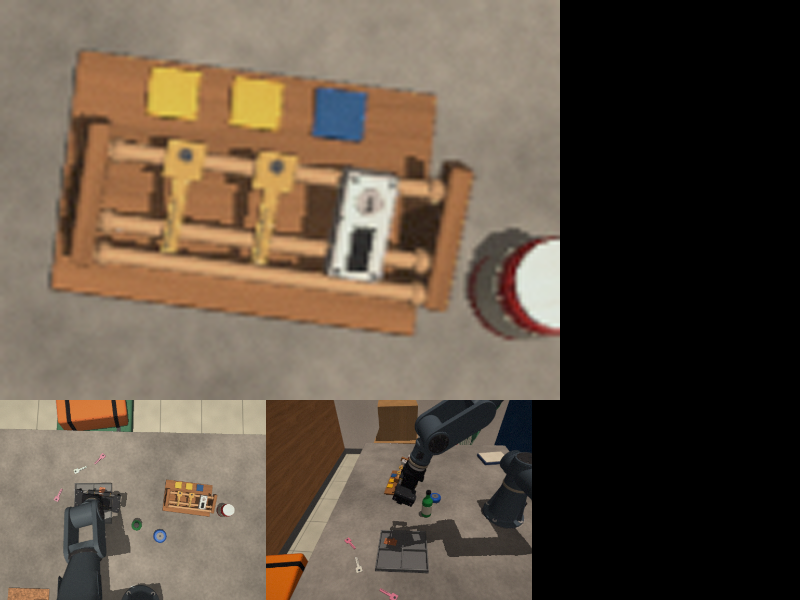

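All three lie straight uphill in their bays just above the stop, bows uphill and lock face up. The latch, bottle, wheel and tin are in place.

```bash
python3 -c "
from rig import robot
print(robot.hand_in())"
```

```text
the job is handed in; nothing more can be done
None
```

The job is handed in at about 29 s on the robot's clock: the final pictures show the housing in the blue bay and one key blank in each yellow bay, straight uphill just above the stop, lock face up and bows uphill, with the latch, wheel, bottle and tin where they were; no verdict came back from the judging.

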